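# Close up the board transport case

### The arm

A 6-joint arm with a two-finger parallel gripper is mounted at the origin on a cart in front of the work surface, level with it; the furniture and walls round the work are solid. World frame = base frame: x ahead of the robot, y to its left, z up, the work surface at z = 0. Lengths are in m, angles in rad, forces in N, time in s.
With the tool pointing down it reaches from about 0.35 to 0.875 m from the base axis. Payload 15.5 kg.
Tool frame: the origin (TCP) lies on the centre line of the jaws, within the pads' length; the fingertips stand 14 mm ahead of it and the grasp point (between the pads) lies 5 mm behind it (nose_length is the distance from the TCP to the fingertips, in m); z points along the fingers, y is the line along which they close (so a half turn about z gives the same grasp; the last joint's range is limited). The gripper opens to 85 mm and grips with 20 to 120 N. Pads are 22 mm wide; open, the fingers measure 114 mm over their backs; the gripper's body (76 mm by 85 mm) begins 54 mm behind the grasp point. The pads swing forward as they close: fully open they stand 13 mm farther back than shut.
Start: joints at [1.036, 0.494, 1.345, -0, 1.302, -0.096], TCP at [0.266, 0.566, 0.245] pointing down, gripper open.
Joint ranges: [-2.91, 2.91], [-0.82, 2.16], [0.22, 2.67], [-1.22, 4.37], [0.12, 2.79], [-3.08, 3.08]. Speed limits (rad/s): [1.89, 1.89, 2.57, 3.01, 3.01, 3.01].

### API

Orientations are given as a unit quaternion [x, y, z, w].
In Python, from workcell import * gives the robot as it stands.
- The arm moves only by the shell command python3 -m jog 'ROWS' [OPENING] [FORCE]. ROWS is a JSON object of lists of equal length, an entry for each row: "offset": the shift along the tool's x, y, z in cm, a list of three; "dr": the turn, a rotation vector about the tool's x, y, z in rad, a list of three. In form: {"offset": [[tx, ty, tz], ...], "dr": [[ax, ay, az], ...]}. A call has 1 to 20 rows; each row shifts and turns the commanded pose from where the row before left it, along the tool's axes as they then stand; what a row does not reach is not made up. A row lasts 1/8 s, in which the tool goes at most 62.5 mm and 10.7 degrees, less where a joint would pass 70% of its speed; a pose out of reach is approached as far as the arm can. A call is refused whole if a number of a shift passes 6.25 or a number of a turn 0.188, either way. A call with a gripper value outside its range is refused whole. OPENING is the opening in per cent of the stroke, from 0 (shut) to 100 (fully open), set as the call begins (- or left out, the last holds). The fingers move at their own pace and stop on an object; FORCE is the grip in N (left out, the last holds). Time passes only in rows, so rows that do not move let the fingers close. It gives the time, the measured TCP pose, the force, the opening and the grip force at its end, in the units of the state.
- get_obs(): the state, without advancing time (a new reading comes with each control period).
- read_camera(name): name is "scene" or "top" or "wrist"; returns (picture, depth): 420x560x3 uint8, red, green, blue; 420x560 float32, m along the optical axis (not along the pixel's ray), 0 where there is no reading.
- camera_info(name): a dict with "mtx" (3x3 intrinsics, pixels), "rvec" (rotation vector, rad) and "tvec" (3), from world to camera coordinates, as OpenCV has them. Camera axes: x right, y down, z forward; pixel columns grow to the right and rows downward; lengths in m; the calibration is good to about 2 mm. The wrist camera is an equidistant fisheye: a pixel r from the principal point sees the ray r / f radians off the axis. A picture is of the moment at which its call begins: read the wrist's pose just before it. camera_info takes no time and is no camera call; for the wrist camera it gives the pose at the moment of the call.
- close_job(): hands the job in; it is judged then, once.
The state is a dict: "t": time; "q": joint angles; "joint_vel": joint speeds; "tau": joint torques, N m; "tool_pos": TCP position; "orientation": TCP orientation; "ft_force": force on the tool from outside, world axes, zero at the start; "torque": the same for the moment, N m; "grip_width": finger opening in m; "gripper_force": force on a finger pad.
Only numpy, scipy, OpenCV 4.12 (cv2) and the standard library are available. Lean on these libraries where they do the work, as an engineer would, in place of code of your own. Each camera call takes 0.05 s, during which the arm holds its last target. There are 200 camera calls.

### The job

Close up the grey transport case of circuit boards: first push the upright yellow flap all the way down over the boards, then swing the blue cover fully shut over it, without slamming it. Only push with the outside of the fingers or fingertips on the bare yellow and blue outer faces: pinch and lift nothing, keep off the black liners on the inner faces, do not shove the case along the bench, and leave the boards and the other things on the bench where they are. Finish with the hand clear of everything.

Things in the scene. Friction and masses are not known exactly. Their poses are not given: they have to be found in the camera images.
- case: open grey plastic case, 160 x 180 x 66 mm (x, y, z), 6 mm walls, stands loose on the bench, 2.5 kg with its lids. Origin: centre of its underside. Its +x points to the cover's hinge (far side from the robot, give or take the case's yaw), z up.
- flap (a joint): hinge of the yellow inner flap (rad): 0 = folded flat inside the case, just below the rim; about 1.57 = upright. A 4 mm plate, 150 mm wide (along the case's y), reaching 100 mm from its hinge inside the near (-x) wall; it folds away from the robot, toward case +x. Stiff friction hinge: it stays where it is left; about 1 to 2 N at 75 mm from the hinge moves it.
- cover (a joint): hinge of the blue cover (rad): 0 = shut on the rim; 1.57 = upright; it starts a little past upright, leaning away from the robot. An 8 mm plate, 184 mm wide (along the case's y), reaching 166 mm from its hinge on the far (+x) rim; it shuts toward the robot (case -x). Stiff friction hinge: it stays where it is left; about 1 to 4 N at 130 mm from the hinge moves it.
- flap_hinge (a point): middle of the flap's hinge line, at case (-70, 0, 59) mm; the hinge line runs along the case's y; the flap's plate is 2 mm thick to either side of the hinge line's plane
- flap_edge (a point): middle of the flap's free edge, 100 mm from its hinge. The bare yellow face to push on looks to the robot (case -x) when the flap is upright and up when folded; 1 mm high ribs run along it
- cover_hinge (a point): middle of the cover's hinge line, at case (80, 0, 70) mm; the hinge line runs along the case's y; the cover's outer face lies 6 mm outside the plane through the hinge line (7.5 mm on its raised middle panel), its inner face 2 mm inside
- cover_edge (a point): middle of the cover's free edge, 166 mm from its hinge. The bare blue outer face to push on looks away from the robot (case +x) while the cover stands open and up when shut; shut, its top is 76 mm above the bench
- flap_liner: thin black liner plate, 84 x 138 x 3 mm, on the flap's inner face (far face when upright, underside when folded): not to be touched. Origin on the flap's hinge line.
- cover_liner: thin black liner plate, 138 x 156 x 4 mm, on the cover's inner face (facing the robot while open): not to be touched. Origin on the cover's hinge line.
- boards: stack of green and grey circuit board panels, 103 x 120 x 43 mm, lying loose in the case; origin: centre of its underside, on the 6 mm case floor. Leave alone.
- jar: white solder paste jar with black lid, 61 mm across, 53 mm high; origin: centre of its underside. Bystander.
- bottle: small white dropper bottle with a red tip, 38 mm across, 109 mm high; origin: centre of its underside. Bystander.
- pack: pack of upright grey and green boards, 90 x 71 x 101 mm; origin: centre of its underside. Bystander.
- carriers: pack of black plastic carriers, 52 x 118 x 50 mm; origin: centre of its underside. Bystander.
- cutters: blue-handled side cutters lying down, 51 x 131 x 11 mm (long along its y); origin: centre of its underside. Bystander.
Not all that is in view belongs to the job. Of the things shaped like the case, the grey one is meant.

How it is judged:
By the outcome, as a careful person would: the job done as asked, in the order asked, and still so for the second after the job is handed in, with the robot touching nothing.
It also fails if it takes over 54 s, if anything falls off the work surface, if the arm or the gripper's body presses on something with over 40 N, if the wrist force passes 120 N, or if a joint passes its speed limit or range.

## Working session

There is one attempt and no reset: what is moved stays moved. The work goes in short steps, Python scripts to look and compute and a shell command to move; the robot and the scene stay as the last step left them, time stands still between calls to the robot, and variables do not carry over. Pictures are saved under pics/ and viewed, at most 10 in all, crops included, and the job is handed in when it is done.

```bash
mkdir -p pics; ls; python3 - <<'E'
from workcell import *
import cv2
for n in ("scene","top"):
    p,d=read_camera(n); cv2.imwrite(f"pics/{n}0.png",p[:,:,::-1]); 
    import numpy as np; np.savez(f"{n}0.npz",p=p,d=d)
    print(n,camera_info(n))
o=get_obs();print(o)
E
```

```text
pics
scene {'mtx': array([[416.929893  ,   0.        , 281.13807607],
       [  0.        , 416.929893  , 207.61009592],
       [  0.        ,   0.        ,   1.        ]]), 'rvec': array([ 2.05778556, -0.63367392,  0.34476078]), 'tvec': array([-0.38832319,  0.20450032,  0.81479954])}
top {'mtx': array([[502.09850002,   0.        , 275.70692342],
       [  0.        , 502.09850002, 196.31749653],
       [  0.        ,   0.        ,   1.        ]]), 'rvec': array([ 2.13921701, -2.10230792,  0.22462188]), 'tvec': array([-0.00222574,  0.49570263,  1.50128927])}
{'t': 0.1, 'q': array([ 1.03549209e+00,  4.94140750e-01,  1.34607925e+00,  1.42462281e-05,
        1.30250676e+00, -9.54859242e-02]), 'joint_vel': array([ 0.00107383, -0.00199501, -0.00110253, -0.00047479,  0.00141169,
        0.00098925]), 'tau': array([ 1.09883662e-03, -8.83577299e+01, -3.84555101e+01, -3.25346600e-04,
        5.33333863e-03,  5.50927666e-05]), 'tool_pos': array([0.26593245, 0.56525181, 0.24474421]), 'orientation': array([ 2.18142779e-01,  9.75916700e-01, -5.36953960e-04, -1.82424370e-04]), 'ft_force': array([ 0.46957881, -0.39460179, -0.31187482]), 'torque': array([-0.07640722,  0.02805064, -0.01448311]), 'gripper_force': 0.0, 'grip_width': 0.08577477714172378}
```

View pics/scene0.png

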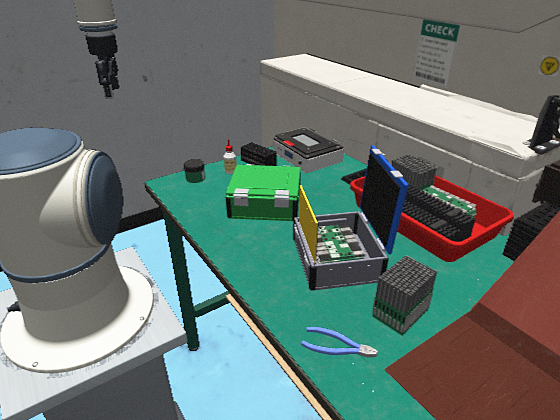

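View pics/top0.png

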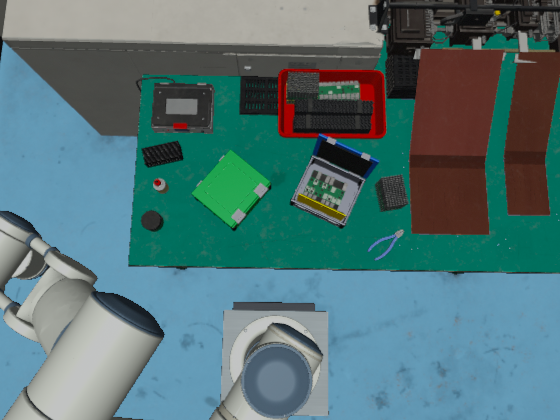

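The grey case with the yellow flap and blue cover is at top (332,195) and scene (340,240). The green shut case at top (232,190) and scene (262,190) is a decoy: it's the wrong colour and has no open lids. A red tray stands just behind the cover at top (332,103). Next I'll measure and confirm with a crop.

```bash
cat > h.py <<'E'
import numpy as np,cv2
from workcell import *
def cloud(n,p,d):
    c=camera_info(n);K=c["mtx"];R=cv2.Rodrigues(c["rvec"])[0]
    v,u=np.mgrid[:d.shape[0],:d.shape[1]]
    P=np.stack([(u-K[0,2])/K[0,0]*d,(v-K[1,2])/K[1,1]*d,d],-1)
    return (P-c["tvec"])@R   # R^T (P-t)
def masks(p):
    h=cv2.cvtColor(p,cv2.COLOR_RGB2HSV).astype(int);H,S,V=h[...,0],h[...,1],h[...,2]
    return dict(yellow=(H>18)&(H<34)&(S>150)&(V>90),blue=(H>105)&(H<125)&(S>150)&(V>50),
      grey=(S<60)&(V>60)&(V<200),red=((H<6)|(H>174))&(S>180)&(V>80))
E
python3 - <<'E'
from h import *
np.set_printoptions(precision=4,suppress=True)
for n,box in(("top",(275,395,125,235)),("scene",(285,420,135,295))):
    f=np.load(n+"0.npz");p,d=f["p"],f["d"];W=cloud(n,p,d);m=masks(p)
    b=np.zeros(d.shape,bool);b[box[2]:box[3],box[0]:box[1]]=1
    for k in("yellow","blue"):
        M=m[k]&b&(d>0)&(W[...,2]>.02)&(W[...,2]<.3);Q=W[M]
        print(n,k,len(Q),Q.min(0),Q.max(0))
        hi=Q[Q[:,2]>np.percentile(Q[:,2],97)-.012]
        r=cv2.minAreaRect(hi[:,:2].astype(np.float32));print("  top strip",r,hi[:,2].mean()); print(cv2.boxPoints(r).tolist())
    g=m["grey"]&b&(W[...,2]>.058)&(W[...,2]<.074)&(d>0)
    Q=W[g];r=cv2.minAreaRect(Q[:,:2].astype(np.float32));print(" grey rim",len(Q),r,Q[:,2].mean())
    g=m["red"]&(d>0)&(W[...,0]<1.1)&(W[...,2]>.01)&(W[...,2]<.2);Q=W[g];print(" red",np.percentile(Q,[1,50,99],axis=0))
f=np.load("top0.npz");W=cloud("top",f["p"],f["d"])
print("tray region heights",W[75:138:8,285:385:12,2]); print("tray x rows",W[75:138:8,330,0])
a=cv2.resize(np.load("top0.npz")["p"][120:240,270:410],None,fx=3.5,fy=3.5,interpolation=2)
b=cv2.resize(np.load("scene0.npz")["p"][140:300,285:420],None,fx=2.6,fy=2.6,interpolation=2)
o=np.zeros((420,850,3),np.uint8);o[:a.shape[0],:a.shape[1]]=a;o[:b.shape[0],490:490+b.shape[1]]=b[:420]
cv2.imwrite("pics/crop.png",cv2.resize(o[:,:,::-1],(800,395)))
E
```

```text
top yellow 134 [ 0.4214 -0.1915  0.0432] [ 0.4846 -0.0579  0.1634]
  top strip ((0.4529706835746765, -0.1256357729434967), (0.14438270032405853, 0.007489104755222797), 65.38775634765625) 0.1569355918230759
[[0.4195004403591156, -0.18970882892608643], [0.42630913853645325, -0.19282785058021545], [0.4864409267902374, -0.06156271696090698], [0.4796322286128998, -0.058443695306777954]]
top blue 300 [ 0.5518 -0.273   0.0818] [ 0.6391 -0.1058  0.2408]
  top strip ((0.599672257900238, -0.19087743759155273), (0.1795729100704193, 0.011363226920366287), 65.53925323486328) 0.23289725059925984
[[0.5573227405548096, -0.2702525556087494], [0.5676660537719727, -0.27495771646499634], [0.6420217752456665, -0.11150231957435608], [0.6316784620285034, -0.10679715871810913]]
 grey rim 484 ((0.5514718890190125, -0.14869467914104462), (0.2989276349544525, 0.23323805630207062), 7.590120315551758) 0.06493098761834656
 red [[ 0.6817 -0.3311  0.0104]
 [ 0.8301 -0.2191  0.0589]
 [ 0.9085  0.329   0.0859]]
scene yellow 715 [ 0.4171 -0.1959  0.0433] [0.6035 0.11   0.1617]
  top strip ((0.4501180648803711, -0.1262
[... 798 characters left out ...]
[[ 0.6775 -0.3362  0.0121]
 [ 0.7422 -0.2688  0.0605]
 [ 0.9026  0.3266  0.0802]]
tray region heights [[0.0553 0.1039 0.1149 0.0583 0.0603 0.0511 0.0623 0.0604 0.0735]
 [0.0238 0.1199 0.1004 0.0649 0.0697 0.0704 0.0743 0.0114 0.0729]
 [0.017  0.1138 0.1026 0.0625 0.0725 0.0736 0.0656 0.0074 0.0729]
 [0.007  0.0821 0.0873 0.0814 0.056  0.0499 0.0521 0.0093 0.0686]
 [0.0113 0.0821 0.0846 0.0726 0.0828 0.0758 0.0895 0.0778 0.0677]
 [0.0077 0.0397 0.0716 0.0588 0.0513 0.0544 0.0645 0.0635 0.0673]
 [0.0161 0.0621 0.0672 0.0623 0.0519 0.0649 0.0639 0.0633 0.0643]
 [0.006  0.0344 0.0403 0.0367 0.0268 0.038  0.0403 0.0409 0.0616]]
tray x rows [0.9007 0.8664 0.8384 0.8174 0.7786 0.7636 0.7349 0.7157]
```

View pics/crop.png

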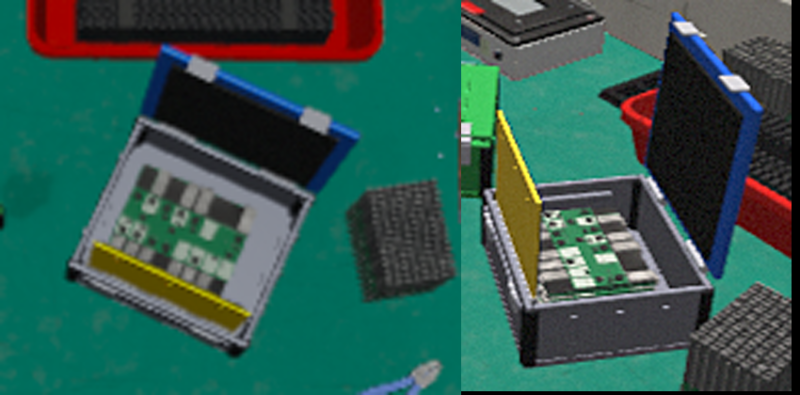

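Confirmed: the grey case has its yellow flap upright on the near side and the blue cover open on the far side. Now I'll refine the pose in the case frame.

```bash
python3 - <<'E'
from h import *
import workcell
from scipy.spatial.transform import Rotation as R
np.set_printoptions(precision=4,suppress=True)
print([n for n in dir(workcell) if not n.startswith('_')], getattr(workcell,'nose_length',None))
th=np.radians(-24.5);ex=np.array([np.cos(th),np.sin(th)]);ey=np.array([-ex[1],ex[0]]);o=np.array([.515,-.155])
for n in("top","scene"):
    f=np.load(n+"0.npz");p,d=f["p"],f["d"];W=cloud(n,p,d);m=masks(p)
    C=np.stack([(W[...,:2]-o)@ex,(W[...,:2]-o)@ey,W[...,2]],-1)
    near=(d>0)&(abs(C[...,0])<.13)&(abs(C[...,1])<.1)
    rim=near&m["grey"]&(abs(C[...,2]-.066)<.006)&(abs(C[...,0])<.1);print(n,"rim x/y pct",np.percentile(C[rim][:,:2],[1,5,95,99],axis=0).tolist())
    for k in("yellow","blue"):
        Q=C[near&m[k]&(C[...,2]>.05)]
        for a in np.arange(.06,.24,.03):
            s=Q[(Q[:,2]>=a)&(Q[:,2]<a+.03)]
            if len(s)>5: print("  ",k,round(a,2),len(s),np.median(s,axis=0),s[:,1].min(),s[:,1].max())
c=camera_info("wrist");Rc=cv2.Rodrigues(c["rvec"])[0];s=get_obs();T=R.from_quat(s["orientation"]).as_matrix()
print("wristcam in tool",T.T@(-Rc.T@c["tvec"]-s["tool_pos"]),"tool axes\n",T)
print("tool pos case",(s["tool_pos"][:2]-o)@ex,(s["tool_pos"][:2]-o)@ey)
E
```

```text
['Unreachable', 'camera_info', 'close_job', 'get_obs', 'nose_length', 'read_camera'] 0.014
top rim x/y pct [[-0.08063519265128877, -0.08723487718442735], [-0.07927732510541934, -0.08599784441942565], [0.07817900026462743, 0.09022790393499495], [0.08039433409349103, 0.09153321599440954]]
   yellow 0.06 14 [-0.0712 -0.0054  0.0809] -0.06434475304771435 0.06405020840373095
   yellow 0.12 18 [-0.0707  0.0046  0.1462] -0.07019111203970546 0.07416287089979881
   yellow 0.15 96 [-0.069   0.0027  0.1567] -0.07119510229804471 0.073190973721991
   blue 0.06 7 [ 0.0794 -0.077   0.086 ] -0.08370823260484174 0.08694479084482779
   blue 0.09 23 [0.0808 0.0812 0.1053] -0.08631553076118606 0.09072163688865614
   blue 0.12 27 [ 0.0822 -0.077   0.136 ] -0.08643746833146171 0.09060693060627378
   blue 0.15 30 [ 0.0846 -0.077   0.1671] -0.08707732550179516 0.09063804282402994
   blue 0.18 25 [ 0.0869 -0.0763  0.198 ] -0.08629466859107962 0.09085989189840493
   blue 0.21 187 [0.0896 0.0026 0.2317] -0.08790583206190342 0.09225380674827074
scene rim x/y pct [[-0.08101181060413802, -0.09153670150359865], [-
[... 461 characters left out ...]
39154520345598
   blue 0.06 59 [ 0.0783 -0.0751  0.0799] -0.093350613828324 0.09057498308998577
   blue 0.09 86 [ 0.0799 -0.0865  0.1046] -0.09374122091340312 0.08875913537487658
   blue 0.12 89 [ 0.0819 -0.0871  0.1355] -0.09339472576617598 0.0894318556693943
   blue 0.15 97 [ 0.084  -0.0871  0.1659] -0.09330596054293573 0.09045114181424066
   blue 0.18 105 [ 0.0859 -0.0877  0.1952] -0.09393516572557517 0.08813710619920045
   blue 0.21 353 [ 0.0877 -0.0255  0.2293] -0.09304073638708615 0.09050473007723317
wristcam in tool [ 0.0774  0.0001 -0.1277] tool axes
 [[-0.9048  0.4258 -0.0006]
 [ 0.4258  0.9048 -0.001 ]
 [ 0.0001 -0.0011 -1.    ]]
tool pos case -0.5253253840038952 0.5521146165376741
```

```bash
cat > w.py <<'E'
from h import *
from scipy.spatial.transform import Rotation as R
s=get_obs();th=np.radians(-24.5);ex=np.array([np.cos(th),np.sin(th)]);ey=np.array([-ex[1],ex[0]]);d=s["tool_pos"][:2]-[.515,-.155]
T=R.from_quat(s["orientation"]).as_matrix();f=s["ft_force"]
print("t %.2f case x %.1f y %.1f z %.1f mm; yawerr %.4f tilt %s; F case %.1f %.1f %.1f; w %.4f"%(s["t"],d@ex*1e3,d@ey*1e3,s["tool_pos"][2]*1e3,np.arctan2(-T[0,1]*ey[1]+T[1,1]*ey[0],T[:2,1]@ey),T[:2,2].round(4),f[:2]@ex,f[:2]@ey,f[2],s["grip_width"]))
E
python3 -m jog '{"offset":[[-3.04,-2.87,0],[-3.04,-2.87,0],[-3.04,-2.87,0],[-3.04,-2.87,0],[-3.04,-2.87,0],[-3.04,-2.87,0],[-3.04,-2.87,0],[-3.04,-2.87,0],[-3.04,-2.87,0],[-3.04,-2.87,0],[-3.04,-2.87,0],[-3.04,-2.87,0],[-3.04,-2.87,0],[-3.04,-2.87,0],[0.5,-2.5,0],[0.5,-2.5,0],[0.5,-2.5,0],[0.5,-2.5,0],[0.5,-2.5,0],[0.5,-2.5,0]],"dr":[[0,0,0],[0,0,0],[0,0,0],[0,0,0],[0,0,0],[0,0,0],[0,0,0],[0,0,0],[0,0,0],[0,0,0],[0,0,0],[0,0,0],[0,0,0],[0,0,0],[0,0,0],[0,0,0],[0,0,0],[0,0,0],[0,0,0],[0,0,0]]}' 0 20; python3 w.py
```

```text
t: 2.6
tool_pos: [0.3884, -0.1027, 0.2452]
orientation: [0.218, 0.976, 0.0, -0.0]
ft_force: [-0.1, 0.5, -0.8]
grip_width: -0.0002
gripper_force: 0.0
t 2.60 case x -136.9 y -4.9 z 245.2 mm; yawerr -0.0121 tilt [-0.0003  0.0001]; F case -0.2 0.4 -0.8; w -0.0002
```

```bash
python3 -m jog '{"offset":[[-0.7,0.12,2.42],[-0.7,0.12,2.42],[-0.7,0.12,2.42],[-0.7,0.12,2.42],[-0.85,0,0],[-0.85,0,0],[0,0,0]],"dr":[[0,0,-0.012],[0,0,0],[0,0,0],[0,0,0],[0,0,0],[0,0,0],[0,0,0]]}'; python3 w.py; python3 - <<'E'
from h import *
p,d=read_camera("scene");cv2.imwrite("pics/c1.png",cv2.resize(p[120:310,270:430,::-1],None,fx=3,fy=3))
E
```

```text
t: 3.48
tool_pos: [0.4331, -0.1171, 0.1494]
orientation: [0.212, 0.977, -0.0, 0.001]
ft_force: [-0.6, -0.0, -0.8]
grip_width: 0.0004
gripper_force: 0.0
t 3.48 case x -90.3 y 0.5 z 149.4 mm; yawerr -0.0003 tilt [ 0.0018 -0.0008]; F case -0.5 -0.3 -0.8; w 0.0004
```

View pics/c1.png

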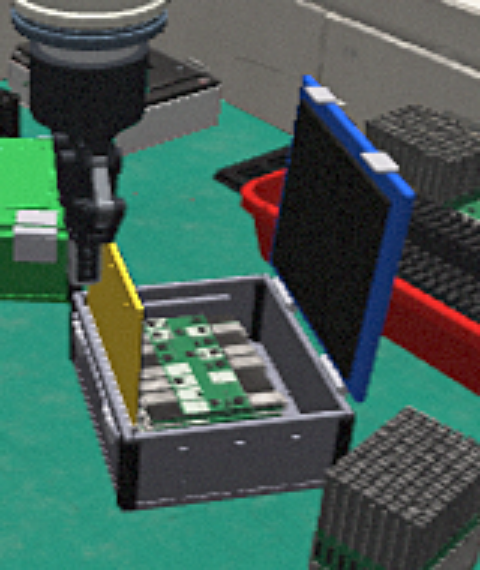

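The closed fingers, at crop (90,265), stand just in front of the flap's bare face. I'll push it along its arc.

```bash
python3 -m jog '{"offset":[[-0.65,0,0.07],[-0.65,0,0.07],[-0.65,0,0.07],[-0.64,0,0.15],[-0.64,0,0.15],[-0.6,0,0.25],[-0.6,0,0.25],[-0.55,0,0.35],[-0.55,0,0.35]],"dr":[[0,0,0],[0,0,0],[0,0,0],[0,0,0],[0,0,0],[0,0,0],[0,0,0],[0,0,0],[0,0,0]]}'; python3 w.py
```

```text
t: 4.65
tool_pos: [0.4827, -0.1397, 0.1311]
orientation: [0.212, 0.977, 0.0, -0.0]
ft_force: [-0.5, 1.0, 0.6]
grip_width: -0.0002
gripper_force: 0.4
t 4.65 case x -35.8 y 0.6 z 131.1 mm; yawerr -0.0002 tilt [-0.  0.]; F case -0.9 0.6 0.6; w -0.0002
```

```bash
python3 -m jog '{"offset":[[-0.48,0,0.42],[-0.48,0,0.42],[-0.4,0,0.5],[-0.4,0,0.5],[-0.3,0,0.58],[-0.3,0,0.58],[-0.19,0,0.62],[-0.19,0,0.62]],"dr":[[0,0,0],[0,0,0],[0,0,0],[0,0,0],[0,0,0],[0,0,0],[0,0,0],[0,0,0]]}'; python3 w.py;  python3 -m jog '{"offset":[[-0.1,0,0.4],[0,0,0.3],[0,0,0.2],[0,0,0.1],[0,0,0]],"dr":[[0,0,0],[0,0,0],[0,0,0],[0,0,0],[0,0,0]]}'; python3 w.py
```

```text
t: 5.65
tool_pos: [0.5074, -0.1509, 0.0885]
orientation: [0.212, 0.977, 0.0, -0.0]
ft_force: [-0.7, 0.4, 0.5]
grip_width: -0.0001
gripper_force: 0.3
t 5.65 case x -8.7 y 0.6 z 88.5 mm; yawerr -0.0002 tilt [-0.  0.]; F case -0.7 0.1 0.5; w -0.0001
t: 6.28
tool_pos: [0.5081, -0.1513, 0.079]
orientation: [0.212, 0.977, 0.0, -0.0]
ft_force: [0.5, 0.8, -0.7]
grip_width: 0.0001
gripper_force: 0.0
t 6.28 case x -7.8 y 0.5 z 79.0 mm; yawerr -0.0002 tilt [-0.0001  0.    ]; F case 0.1 0.9 -0.7; w 0.0001
```

```bash
python3 -m jog '{"offset":[[0,0,0.1],[0,0,0.1],[0,0,0]],"dr":[[0,0,0],[0,0,0],[0,0,0]]}'; python3 w.py;  python3 -m jog '{"offset":[[0,0,0.1],[0,0,0]],"dr":[[0,0,0],[0,0,0]]}'; python3 w.py;python3 -m jog '{"offset":[[0,0,0.1],[0,0,0]],"dr":[[0,0,0],[0,0,0]]}'; python3 w.py
```

```text
t: 6.65
tool_pos: [0.5082, -0.1513, 0.0769]
orientation: [0.212, 0.977, 0.0, -0.0]
ft_force: [-0.4, 0.6, 1.3]
grip_width: 0.0003
gripper_force: 0.0
t 6.65 case x -7.8 y 0.5 z 76.9 mm; yawerr -0.0002 tilt [-0.0001  0.    ]; F case -0.7 0.4 1.3; w 0.0003
t: 6.9
tool_pos: [0.5082, -0.1513, 0.0759]
orientation: [0.212, 0.977, -0.0, -0.0]
ft_force: [-0.0, 0.9, -0.5]
grip_width: -0.0001
gripper_force: 0.0
t 6.90 case x -7.8 y 0.5 z 75.9 mm; yawerr -0.0002 tilt [-0.0001 -0.    ]; F case -0.4 0.8 -0.5; w -0.0001
t: 7.15
tool_pos: [0.5082, -0.1513, 0.075]
orientation: [0.212, 0.977, -0.0, 0.0]
ft_force: [0.5, 0.5, 2.5]
grip_width: -0.0005
gripper_force: 1.0
t 7.15 case x -7.7 y 0.5 z 75.0 mm; yawerr -0.0002 tilt [ 0.0001 -0.    ]; F case 0.3 0.6 2.5; w -0.0005
```

```bash
for i in 1; do python3 -m jog '{"offset":[[0,0,0.1],[0,0,0]],"dr":[[0,0,0],[0,0,0]]}'; python3 w.py; done;  python3 -m jog '{"offset":[[0,0,0.05],[0,0,0]],"dr":[[0,0,0],[0,0,0]]}'; python3 w.py
```

```text
t: 7.4
tool_pos: [0.5083, -0.1513, 0.0748]
orientation: [0.212, 0.977, -0.0, 0.0]
ft_force: [-4.0, 2.0, 19.5]
grip_width: 0.0002
gripper_force: 10.0
t 7.40 case x -7.7 y 0.6 z 74.8 mm; yawerr -0.0001 tilt [ 0.0006 -0.0002]; F case -4.5 0.2 19.5; w 0.0002
t: 7.65
tool_pos: [0.5083, -0.1513, 0.0746]
orientation: [0.212, 0.977, -0.0, 0.0]
ft_force: [-6.0, 2.5, 28.6]
grip_width: 0.0003
gripper_force: 14.4
t 7.65 case x -7.6 y 0.5 z 74.6 mm; yawerr -0.0001 tilt [ 0.0008 -0.0004]; F case -6.5 -0.2 28.6; w 0.0003
```

```bash
python3 -m jog '{"offset":[[0,0,-1.5],[0,0,-4],[0,0,-4],[0,0,-4],[0,0,-4],[0,0,-4],[0,0,0]],"dr":[[0,0,0],[0,0,0],[0,0,0],[0,0,0],[0,0,0],[0,0,0],[0,0,0]]}'; python3 w.py; python3 - <<'E'
from h import *
p,d=read_camera("scene");cv2.imwrite("pics/c2.png",cv2.resize(p[120:310,270:430,::-1],None,fx=3,fy=3))
W=cloud("scene",p,d);m=masks(p)["yellow"]&(W[...,0]>.4)&(W[...,0]<.6)&(W[...,1]<-.03)&(d>0)
Q=W[m];d2=(Q[:,:2]-[.515,-.155])@np.array([.91,-.4147]);print(len(Q))
for a in range(-70,40,20):
    s=Q[(d2*1e3>a)&(d2*1e3<a+20)];print(a,len(s),np.median(s[:,2]) if len(s) else 0)
E
```

```text
t: 8.52
tool_pos: [0.5093, -0.1517, 0.2915]
orientation: [0.212, 0.977, -0.001, 0.003]
ft_force: [-0.1, 0.4, -0.7]
grip_width: 0.0002
gripper_force: 0.0
t 8.53 case x -6.5 y 0.6 z 291.5 mm; yawerr -0.0001 tilt [ 0.005  -0.0021]; F case -0.3 0.3 -0.7; w 0.0002
1828
-70 343 0.06167923738140998
-50 384 0.06187889509387007
-30 383 0.06167758025315404
-10 383 0.061799119769706395
10 335 0.06169347039744983
30 0 0
```

View pics/c2.png

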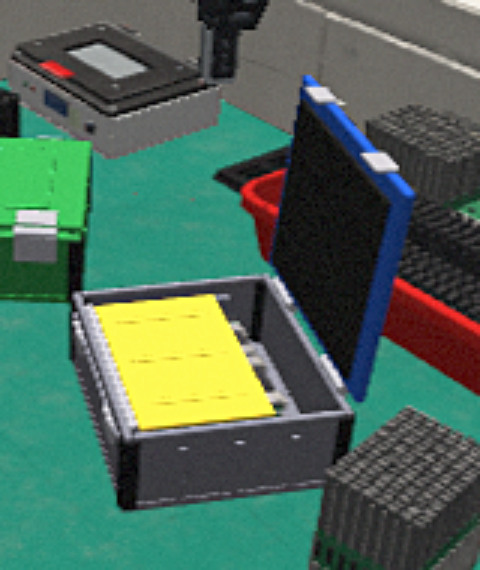

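The flap lies flat at z ≈ 61.7 mm, at crop (185,360), and the case hasn't moved. Next I'll cross over above the cover and come down behind it.

```bash
python3 -m jog '{"offset":[[-3.3,0,0],[-3.3,0,0],[-3.3,0,0],[-3.3,0,0],[0,0,0],[0,0,2.3],[0,0,2.3],[0,0,2.3],[0,0,0]],"dr":[[0,0,0],[0,0,0],[0,0,0],[0,0,0],[0,0,0],[0,0,0],[0,0,0],[0,0,0],[0,0,0]]}'; python3 w.py; python3 - <<'E'
from h import *
p,d=read_camera("scene");cv2.imwrite("pics/c3.png",cv2.resize(p[80:280,300:460,::-1],None,fx=3,fy=3))
E
```

```text
t: 9.7
tool_pos: [0.6265, -0.2052, 0.2173]
orientation: [0.212, 0.977, 0.0, -0.002]
ft_force: [0.2, 0.0, -0.2]
grip_width: -0.0
gripper_force: 0.0
t 9.70 case x 122.3 y 0.5 z 217.3 mm; yawerr -0.0002 tilt [-0.0045  0.0019]; F case 0.2 0.1 -0.2; w -0.0000
```

View pics/c3.png

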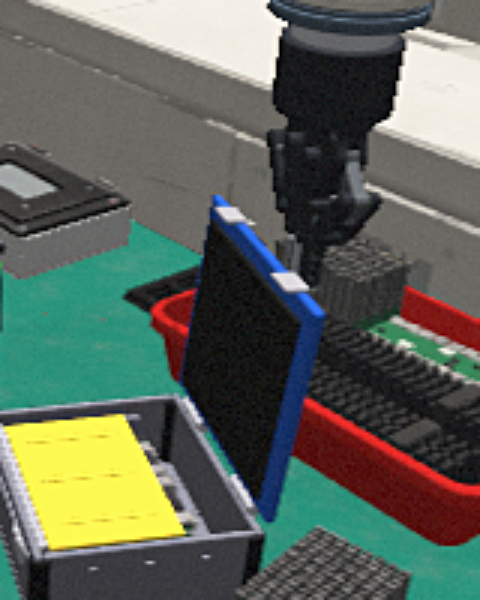

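The fingers are behind the cover between the latches, near crop (310,265). Pushing the cover slowly along its arc.

```bash
python3 -m jog '{"offset":[[0.6,0,0],[0.6,0,0],[0.6,0,0],[0.6,0,0],[0.59,0,0.02],[0.59,0,0.02],[0.59,0,0.02],[0.59,0,0.02],[0,0,0]],"dr":[[0,0,0],[0,0,0],[0,0,0],[0,0,0],[0,0,0],[0,0,0],[0,0,0],[0,0,0],[0,0,0]]}'; python3 w.py; python3 -m jog '{"offset":[[0.58,0,0.12],[0.58,0,0.12],[0.58,0,0.12],[0.58,0,0.12],[0.55,0,0.22],[0.55,0,0.22],[0.55,0,0.22],[0.55,0,0.22],[0,0,0]],"dr":[[0,0,0],[0,0,0],[0,0,0],[0,0,0],[0,0,0],[0,0,0],[0,0,0],[0,0,0],[0,0,0]]}'; python3 w.py
```

```text
t: 10.88
tool_pos: [0.5844, -0.186, 0.2185]
orientation: [0.212, 0.977, 0.0, -0.0]
ft_force: [-0.7, -0.6, 0.2]
grip_width: 0.0001
gripper_force: 0.0
t 10.88 case x 76.0 y 0.6 z 218.5 mm; yawerr -0.0001 tilt [-0.0009  0.0004]; F case -0.4 -0.8 0.2; w 0.0001
t: 12.0
tool_pos: [0.5433, -0.1673, 0.2048]
orientation: [0.212, 0.977, 0.0, -0.0]
ft_force: [0.2, 0.8, -0.7]
grip_width: 0.0001
gripper_force: 0.0
t 12.00 case x 30.8 y 0.6 z 204.8 mm; yawerr -0.0002 tilt [-0.0009  0.0004]; F case -0.1 0.8 -0.7; w 0.0001
```

```bash
python3 - <<'E'
from h import *
p,d=read_camera("scene");cv2.imwrite("pics/c4.png",cv2.resize(p[110:300,270:430,::-1],None,fx=3,fy=3))
E
```

```text
(no output)
```

View pics/c4.png

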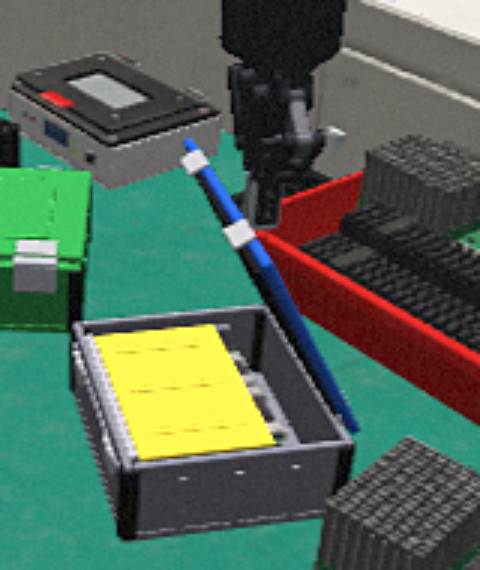

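The cover follows the fingers and is now at about 60°. Continuing.

```bash
python3 -m jog '{"offset":[[0.5,0,0.31],[0.5,0,0.31],[0.5,0,0.31],[0.5,0,0.31],[0.44,0,0.4],[0.44,0,0.4],[0.44,0,0.4],[0.44,0,0.4],[0.37,0,0.47],[0.37,0,0.47],[0.37,0,0.47],[0.37,0,0.47]],"dr":[[0,0,0],[0,0,0],[0,0,0],[0,0,0],[0,0,0],[0,0,0],[0,0,0],[0,0,0],[0,0,0],[0,0,0],[0,0,0],[0,0,0]]}'; python3 w.py; python3 -m jog '{"offset":[[0.28,0,0.52],[0.28,0,0.52],[0.28,0,0.52],[0.28,0,0.52],[0.15,0,0.45],[0.15,0,0.45],[0.15,0,0.45],[0.15,0,0.45],[0.15,0,0.45]],"dr":[[0,0,0],[0,0,0],[0,0,0],[0,0,0],[0,0,0],[0,0,0],[0,0,0],[0,0,0],[0,0,0]]}'; python3 w.py
```

```text
t: 13.55
tool_pos: [0.4961, -0.1458, 0.1576]
orientation: [0.212, 0.977, -0.0, 0.0]
ft_force: [0.9, -0.9, 0.6]
grip_width: 0.0002
gripper_force: 0.5
t 13.55 case x -21.0 y 0.5 z 157.6 mm; yawerr -0.0002 tilt [ 0.0002 -0.0001]; F case 1.1 -0.4 0.6; w 0.0002
t: 14.68
tool_pos: [0.4792, -0.1381, 0.1143]
orientation: [0.212, 0.977, -0.0, 0.0]
ft_force: [0.8, -0.5, 1.0]
grip_width: 0.0001
gripper_force: 0.4
t 14.68 case x -39.5 y 0.5 z 114.3 mm; yawerr -0.0002 tilt [ 0.0003 -0.0002]; F case 0.9 -0.1 1.0; w 0.0001
```

```bash
python3 -m jog '{"offset":[[0.05,0,0.25],[0.05,0,0.25],[0.03,0,0.25],[0.03,0,0.25],[0.03,0,0.2],[0.03,0,0.2],[0,0,0.2],[0,0,0.15],[0,0,0.15],[0,0,0.1],[0,0,0.1],[0,0,0.1],[0,0,0]],"dr":[[0,0,0],[0,0,0],[0,0,0],[0,0,0],[0,0,0],[0,0,0],[0,0,0],[0,0,0],[0,0,0],[0,0,0],[0,0,0],[0,0,0],[0,0,0]]}'; python3 w.py; python3 -m jog '{"offset":[[0,0,0.1],[0,0,0]],"dr":[[0,0,0],[0,0,0]]}'; python3 w.py
```

```text
t: 16.3
tool_pos: [0.4772, -0.1372, 0.0925]
orientation: [0.212, 0.977, -0.0, 0.0]
ft_force: [-0.3, -1.3, 0.2]
grip_width: 0.0
gripper_force: 0.0
t 16.30 case x -41.8 y 0.6 z 92.5 mm; yawerr -0.0002 tilt [ 0. -0.]; F case 0.3 -1.3 0.2; w 0.0000
t: 16.55
tool_pos: [0.4772, -0.1372, 0.0915]
orientation: [0.212, 0.977, -0.0, 0.0]
ft_force: [-0.1, -0.5, -1.0]
grip_width: 0.0001
gripper_force: 0.0
t 16.55 case x -41.8 y 0.5 z 91.5 mm; yawerr -0.0001 tilt [ 0. -0.]; F case 0.1 -0.5 -1.0; w 0.0001
```

```bash
python3 -m jog '{"offset":[[0,0,0.1],[0,0,0]],"dr":[[0,0,0],[0,0,0]]}'; python3 w.py; python3 -m jog '{"offset":[[0,0,0.1],[0,0,0]],"dr":[[0,0,0],[0,0,0]]}'; python3 w.py
```

```text
t: 16.8
tool_pos: [0.4772, -0.1372, 0.0905]
orientation: [0.212, 0.977, -0.0, -0.0]
ft_force: [0.3, -0.2, 0.0]
grip_width: 0.0001
gripper_force: 0.0
t 16.80 case x -41.8 y 0.6 z 90.5 mm; yawerr -0.0002 tilt [-0. -0.]; F case 0.3 -0.1 0.0; w 0.0001
t: 17.05
tool_pos: [0.4772, -0.1371, 0.0899]
orientation: [0.212, 0.977, -0.0, 0.0]
ft_force: [-2.0, 1.1, 9.9]
grip_width: -0.0001
gripper_force: 5.2
t 17.05 case x -41.8 y 0.6 z 89.9 mm; yawerr -0.0001 tilt [ 0.0003 -0.0001]; F case -2.2 0.2 9.9; w -0.0001
```

```bash
python3 -m jog '{"offset":[[0,0,0.07],[0,0,0]],"dr":[[0,0,0],[0,0,0]]}'; python3 w.py; python3 -m jog '{"offset":[[0,0,-1],[0,0,-3],[0,0,-4],[0,0,-4],[0,0,-4],[1,4,-1],[1,4,0],[1,4,0],[1,4,0],[1,4,0],[0,0,0],[0,0,0]],"dr":[[0,0,0],[0,0,0],[0,0,0],[0,0,0],[0,0,0],[0,0,0],[0,0,0],[0,0,0],[0,0,0],[0,0,0],[0,0,0],[0,0,0]]}'; python3 w.py; python3 - <<'E'
from h import *
a,d=read_camera("scene");b,_=read_camera("top")
cv2.imwrite("pics/c5.png",np.hstack([cv2.resize(x[y:y+200,u:u+240,::-1],(400,333)) for x,y,u in((a,120,180),(b,70,200))]))
W=cloud("scene",a,d);C=(W[...,:2]-[.515,-.155]);X=C@np.array([.91,-.4147]);Y=C@np.array([.4147,.91])
m=masks(a)["blue"]&(d>0)&(abs(X)<.12)&(abs(Y)<.1)
for q in range(-90,90,20):
    s=m&(X*1e3>q)&(X*1e3<q+20)&(W[...,2]>.06);print(q,s.sum(),np.median(W[s][:,2]),np.percentile(Y[s],[1,99]))
print(np.percentile(X[m],[1,99]))
E
```

```text
t: 17.3
tool_pos: [0.4772, -0.1372, 0.0898]
orientation: [0.212, 0.977, -0.0, 0.0]
ft_force: [-5.2, 2.0, 24.6]
grip_width: -0.0001
gripper_force: 12.4
t 17.30 case x -41.8 y 0.5 z 89.8 mm; yawerr -0.0001 tilt [ 0.0007 -0.0003]; F case -5.6 -0.4 24.6; w -0.0001
t: 18.8
tool_pos: [0.5144, 0.0653, 0.2589]
orientation: [0.212, 0.977, -0.0, -0.0]
ft_force: [-0.7, -0.0, -0.2]
grip_width: 0.0001
gripper_force: 0.0
t 18.80 case x -91.9 y 200.2 z 258.9 mm; yawerr 0.0003 tilt [-0.0002 -0.0002]; F case -0.6 -0.3 -0.2; w 0.0001
-90 424 0.07660064457881463 [-0.09225196  0.08795823]
-70 493 0.07711388513320643 [-0.0914057   0.08666989]
-50 476 0.07768776476468149 [-0.09217499  0.08596728]
-30 473 0.07778933446070499 [-0.09200861  0.0869853 ]
-10 467 0.07773729216328938 [-0.09193125  0.08742447]
10 468 0.07767908523187494 [-0.09234108  0.08713447]
30 449 0.07755645295284111 [-0.09199538  0.08500457]
50 301 0.07655911373224004 [-0.09261175  0.08812993]
70 44 0.0762561617288718 [-0.0920771  0.0879155]
[-0.08551246  0.07065117]
```

View pics/c5.png

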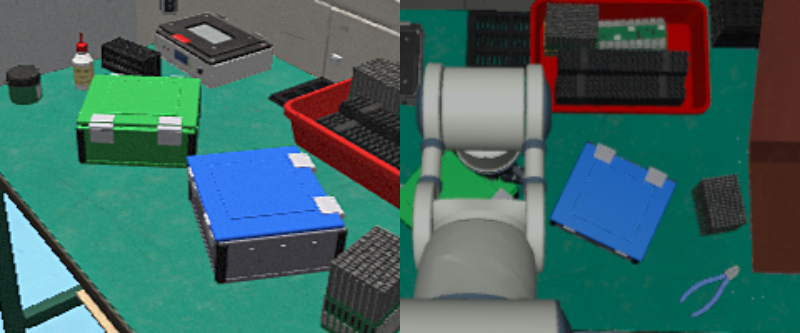

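The cover is flat and shut at z ≈ 77 mm, at crop (260,195). The case is where it was, nothing else has moved, and the hand is clear. Handing in.

```bash
python3 -c "
from workcell import *
print(close_job())"
```

```text
the job is handed in; nothing more can be done
None
```

The job is handed in at about 19 s: the yellow flap was pushed flat first, then the blue cover was swung slowly shut over it; the case and the other things look unmoved in the last pictures, and the hand is clear.

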